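# Clear and cycle the tile press

### The job

Take the scraper from its cork mat, reach in under the press head and wipe all the clay chips off the steel bed into the yellow catch tray in front of it, without touching the chips with the fingers. Stand the scraper upright in the middle of its mat again, then pull the red-handled press lever all the way down and ease it slowly back up to its rest. Leave the tub, the tape roll and the bottle where they are.

Things in the scene. Friction and masses are not known exactly. Their poses are not given: they have to be found in the camera images.
- press: Blue hand-lever tile press, fixed to the bench. Origin: centre of the underside of its bed; own x points to the rear column, y left, z up; mm in this frame. Steel bed with its top at z 50, x -85 to 85, y -90 to 90 between two side fences (10 thick, tops at z 60); open at the front edge x -85. Column at x 85 to 140, y -45 to 45, z up to 300.
- tray (a point): Centre of the floor of the yellow catch tray, part of the press, along the bed's front edge. Press frame, mm: inside x -184 to -85, y -100 to 100, floor at z 6, rim at z 44.
- head_front (a point): Middle of the lower front edge of the press's blue head, which overhangs the rear of the bed. Press frame, mm: the head fills x 12 to 140, y -45 to 45, z 220 to 300. The ram hangs under it: a round brass stamp of 20 radius at x 38, y 0, lowest point z 165 at rest.
- lever_pivot (a point): Pivot of the lever, at x 60, y 60, z 255 mm in the press frame; the axis is parallel to the press's x.
- lever (a joint): The press lever, sprung upward: 0 = up at rest, 0.9 rad = all the way down (about 13 N at the handle). It lies to the left (+y) of the press head and swings about the press's x axis, tip 150 mm from the pivot, 25 degrees above level at rest; pulling it lowers the ram.
- lever_grip (a point): Middle of the lever's red handle, a round level bar 18 mm thick and 85 mm long, parallel to the press's x axis, sticking out towards the front from the steel lever arm (arm 14 mm thick); this point is 50 mm in front of the arm, at press x 10, and moves with the lever. Pinch it from above.
- scraper: Scraper block, loose, 0.25 kg, stands on its mat. Origin: centre of its underside. Orange block 36 (x) by 96 (y) by 20 mm high. Dark wooden handle, 24 mm wide (y) by 20 mm thick, leaves the block's top at x 10, z 20 and leans 40 degrees back from vertical towards -x; it ends 75 mm along its axis, near x -38, z 77. Its -x face is the one to drag chips with.
- mat: Cork mat, fixed to the bench, 90 (x) by 130 (y) by 4 mm; origin at the centre of its underside. Home of the scraper.
- chip0: Terracotta chip lying on the bed, about 24 by 18 mm and 10 mm thick, loose; origin at the centre of its underside.
- chip1: Terracotta chip lying on the bed, about 24 by 18 mm and 10 mm thick, loose; origin at the centre of its underside.
- chip2: Terracotta chip lying on the bed, about 24 by 18 mm and 10 mm thick, loose; origin at the centre of its underside.
- chip3: Terracotta chip lying on the bed, about 24 by 18 mm and 10 mm thick, loose; origin at the centre of its underside.
- chip4: Terracotta chip lying on the bed, about 24 by 18 mm and 10 mm thick, loose; origin at the centre of its underside.
- tub: White plastic tub, loose bystander, 76 mm across, 70 mm high; origin at the centre of its underside.
- tape: Green roll of tape lying flat, loose bystander, 90 mm across, 40 mm high; origin at the centre of its underside.
- bottle: Blue bottle with black cap, loose bystander, 64 mm across, 190 mm high; origin at the centre of its underside.

How it is judged (in metres and radians):
On the way, in this order (a step that is already met when the one before it is completed fails the run):
1. all five chips wiped into the catch tray (x of chip0 in the frame of press between -0.187 and -0.087 m and y of chip0 in the frame of press between -0.102 and 0.102 m and z of each of chip0, chip1, chip2, chip3, chip4 in the frame of press below 0.046 m and x of chip1 in the frame of press between -0.187 and -0.087 m and y of chip1 in the frame of press between -0.102 and 0.102 m and x of chip2 in the frame of press between -0.187 and -0.087 m and y of chip2 in the frame of press between -0.102 and 0.102 m and x of chip3 in the frame of press between -0.187 and -0.087 m and y of chip3 in the frame of press between -0.102 and 0.102 m and x of chip4 in the frame of press between -0.187 and -0.087 m and y of chip4 in the frame of press between -0.102 and 0.102 m), for 0.1 s.
2. scraper let go, upright on its mat (horizontal distance between scraper and mat below 0.03 m and angle between scraper's own z axis and vertical below 0.12 rad and height (world z) of scraper below 0.012 m and linear speed of scraper below 0.02 m/s and contact force between the fingers and scraper below 0.1 N), for 0.2 s.
3. lever pulled all the way down (value of joint lever above 0.8 rad), for 0.1 s.
4. lever back up (value of joint lever below 0.06 rad), for 0.1 s.
At the end, for the whole second after the job is handed in: All five chips lie in the catch tray; the scraper stands upright (within 7 degrees) and at rest on its mat, within 30 mm of the mat's centre; the lever is back up (under 0.06 rad); tub, tape and bottle are within 30 mm of where they stood (all of step 1 and horizontal distance between scraper and mat below 0.03 m and angle between scraper's own z axis and vertical below 0.12 rad and height (world z) of scraper below 0.012 m and linear speed of scraper below 0.02 m/s and value of joint lever below 0.06 rad and distance of each of tub, tape, bottle from where it was at the start of the episode below 0.03 m); the robot touches nothing.
It fails at once if a chip is touched with the fingers (contact force between the fingers and chip0 above 0.3 N or contact force between the fingers and chip1 above 0.3 N or contact force between the fingers and chip2 above 0.3 N or contact force between the fingers and chip3 above 0.3 N or contact force between the fingers and chip4 above 0.3 N).
It fails at once if the lever snaps back (faster than 2 rad/s) (velocity of joint lever below -2 rad/s).
It fails at once if tub, tape roll or bottle pushed over or more than 30 mm away (distance of any of tub, tape, bottle from where it was at the start of the episode above 0.03 m or angle between any of tub, tape, bottle's own z axis and vertical above 0.35 rad).
It also fails if it takes over 72 s, if anything falls off the work surface, if the arm or the gripper's body presses on something with over 40 N, if the wrist force passes 120 N, or if a joint passes its speed limit or range.

### The arm

A 7-joint arm with a two-finger parallel gripper is mounted at the origin on the work surface. World frame = base frame: x ahead of the robot, y to its left, z up, the work surface at z = 0. Lengths are in mm, angles in rad, forces in N, time in s.
With the tool pointing down it reaches from about 400 to 900 mm from the base axis. Payload 5.6 kg.
Tool frame: the origin (TCP) lies at the very end of the fingers, on their centre line; the grasp point (between the pads) lies 19 mm behind it (tcp_to_grasp is the distance from the TCP to the grasp point, in mm); z points along the fingers, y is the line along which they close (so a half turn about z gives the same grasp; the last joint's range is limited). The gripper opens to 92 mm and grips with 3 to 60 N. Pads are 20 mm wide; open, the fingers measure 128 mm over their backs; the gripper's body (75 mm by 189 mm) begins 69 mm behind the grasp point.
Start: joints at [1.222, 0.468, -0.012, 1.603, 0.006, 1.071, -0.056], TCP at [195.645, -619.865, 214.592] pointing down, gripper open.
Joint ranges: [-2.53, 2.53], [-0.31, 2.02], [-1.57, 1.55], [0.28, 2.44], [-1.29, 4.43], [0.15, 1.84], [-2.92, 2.92]. Speed limits (rad/s): [2.57, 2.57, 3.14, 3.14, 3.14, 3.14, 3.14].

### API

Orientations are given as a 3x3 rotation matrix whose columns are the frame's x, y, z axes.
In Python, from workcell import get_obs, snapshot, camera_params, close_job, tcp_to_grasp gives the robot as it stands. The module is installed in compiled form; this text tells all that it offers.
- The arm moves only by the shell command python3 -m crank 'ROWS' [OPENING] [FORCE]. ROWS is JSON, a list of rows, each a list of 2 entries, a list of its own where there are three numbers: the shift along the tool's x, y, z in mm, then the turn, a rotation vector about the tool's x, y, z in rad. In form: [[[dx, dy, dz], [ax, ay, az]], ...]. A call has 1 to 8 rows; each row shifts and turns the commanded pose from where the row before left it, along the tool's axes as they then stand; what a row does not reach is not made up. A row lasts 1/12 s, in which the tool goes at most 41.7 mm and 7.16 degrees, less where a joint would pass 70% of its speed; a pose out of reach is approached as far as the arm can. A call is refused whole if a number of a shift passes 41.7 or a number of a turn 0.125, either way. A call with a gripper value outside its range is refused whole. OPENING is the finger opening in mm, from 0 to 91.9, set as the call begins (- or left out, the last holds). The fingers move at their own pace and stop on an object; FORCE is the grip in N (left out, the last holds). Time passes only in rows, so rows that do not move let the fingers close. It gives the time, the measured TCP pose, the force, the opening and the grip force at its end, in the units of the state.
- get_obs(): the state, without advancing time (a new reading comes with each control period).
- snapshot(name): name is "side" or "top" or "wrist"; returns the picture (400x640x3 uint8, blue, green, red); there is no depth.
- camera_params(name): a dict with "camera_matrix" (3x3 intrinsics, pixels), "rvec" (rotation vector, rad) and "tvec" (3), from world to camera coordinates, as OpenCV has them. Camera axes: x right, y down, z forward; pixel columns grow to the right and rows downward; lengths in mm; the calibration is good to about 2 mm. A picture is of the moment at which its call begins: read the wrist's pose just before it. camera_params takes no time and is no camera call; for the wrist camera it gives the pose at the moment of the call.
- close_job(): hands the job in; it is judged then, once.
The state is a dict: "t": time; "qpos": joint angles; "dq": joint speeds; "joint_efforts": joint torques, N m; "eef_pos": TCP position; "eef_rot": TCP orientation; "wrist_force": force on the tool from outside, world axes, zero at the start; "torque": the same for the moment, N m; "finger_gap": finger opening in mm; "finger_force": force on a finger pad.
Only numpy, scipy, OpenCV 4.12 (cv2) and the standard library are available. Lean on these libraries where they do the work, as an engineer would, in place of code of your own. Each camera call takes 0.05 s, during which the arm holds its last target. There are 200 camera calls.

## Working session

There is one attempt and no reset: what is moved stays moved. The work goes in short steps, Python scripts to look and compute and a shell command to move; the robot and the scene stay as the last step left them, time stands still between calls to the robot, and variables do not carry over. Pictures are saved under pics/ and viewed, at most 13 in all, crops included, and the job is handed in when it is done.

```bash
mkdir -p pics; python3 - <<'E'
from workcell import *
import cv2,numpy as np
o=get_obs();print(o['t'],o['eef_pos'],np.round(o['eef_rot'],3).tolist(),o['finger_gap'],tcp_to_grasp)
for n in('side','top'):
    p=camera_params(n);print(n,p);im=snapshot(n);cv2.imwrite(f'pics/{n}0.png',im)
E
```

```text
0.0 [ 195.44647103 -619.3271787   213.64517685] [[0.954, 0.301, -0.001], [0.301, -0.954, 0.002], [-0.0, -0.002, -1.0]] 92.02077911941164 18.700000000000003
side {'camera_matrix': array([[478.71116155,   0.        , 318.71121988],
       [  0.        , 478.71116155, 197.86588077],
       [  0.        ,   0.        ,   1.        ]]), 'rvec': array([ 0.52969454, -2.68664759,  1.16413541]), 'tvec': array([ 520.99221701,  251.11071714, 1139.29880353])}
top {'camera_matrix': array([[390.71618054,   0.        , 317.91655565],
       [  0.        , 390.71618054, 195.2418343 ],
       [  0.        ,   0.        ,   1.        ]]), 'rvec': array([ 2.1856637 , -2.12454105,  0.11799432]), 'tvec': array([  23.71530573,  588.78013893, 1351.85399207])}
```

View pics/side0.png

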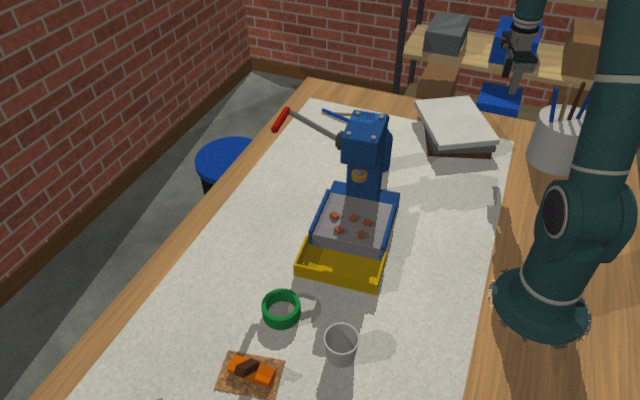

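View pics/top0.png

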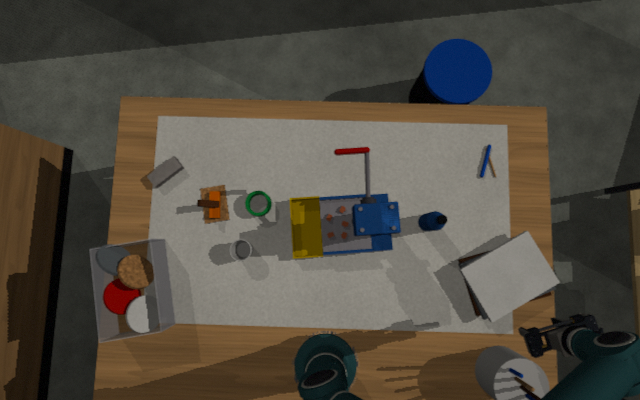

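The side view shows the mat with scraper at (250,372), tape (281,308), tub (341,344), tray (342,265), chips around (350,222) and lever handle (281,120). In the top view, the mat is at (214,203), tape (258,204), tub (240,250), tray (307,227), handle (351,152) and bottle (432,221).

```bash
cat > h.py <<'E'
from workcell import *
import cv2,numpy as np
def cam(n):
    p=camera_params(n);return p['camera_matrix'],cv2.Rodrigues(p['rvec'])[0],np.array(p['tvec']).ravel()
def cast(n,uv,z,c=None):
    K,R,t=c or cam(n);uv=np.atleast_2d(uv).astype(float)
    d=(R.T@np.linalg.inv(K)@np.c_[uv,np.ones(len(uv))].T).T
    C=-R.T@t;return C+d*((z-C[2])/d[:,2])[:,None]
def proj(n,P,c=None):
    K,R,t=c or cam(n);q=(K@(R@np.atleast_2d(P).astype(float).T+t[:,None])).T;return q[:,:2]/q[:,2:]
def tri(u1,u2):
    A=[]
    for n,u in(('top',u1),('side',u2)):
        K,R,t=cam(n);P=K@np.c_[R,t];A+=[u[0]*P[2]-P[0],u[1]*P[2]-P[1]]
    X=np.linalg.svd(np.array(A))[2][-1];return X[:3]/X[3]
def blobs(im,lo,hi,amin=6,box=None):
    hsv=cv2.cvtColor(im,cv2.COLOR_BGR2HSV);m=cv2.inRange(hsv,lo,hi)
    if box:
        k=np.zeros_like(m);k[box[1]:box[3],box[0]:box[2]]=1;m*=k
    n,l,s,c=cv2.connectedComponentsWithStats(m)
    return [(s[i,4],np.round(c[i],1),cv2.minAreaRect(np.argwhere(l==i)[:,::-1].astype(np.float32))) for i in range(1,n) if s[i,4]>=amin]
E
python3 - <<'E'
from h import *
t=cv2.imread('pics/top0.png');s=cv2.imread('pics/side0.png')
def show(nm,cam_,im,lo,hi,box,z,amin=6):
    for a,c,r in blobs(im,lo,hi,amin,box):
        print(nm,cam_,a,c,np.round(cast(cam_,c,z)[0]),'box',np.round(cast(cam_,cv2.boxPoints(r),z)[:,:2]).tolist())
show('orange','top',t,(3,180,120),(16,255,255),(190,175,240,230),20)
show('orange','side',s,(3,180,120),(16,255,255),(200,340,300,400),20)
show('yellow','top',t,(20,120,60),(35,255,255),(280,180,340,270),44,50)
show('red','top',t,(0,150,60),(8,255,255),(325,140,380,165),318)
show('red','side',s,(0,150,60),(179,255,255),(265,100,295,135),318,30)
show('chip','top',t,(0,70,60),(14,255,255),(322,200,358,248),60,4)
show('chip','side',s,(0,70,60),(14,255,255),(318,200,385,245),60,4)
show('green','top',t,(50,100,30),(85,255,255),(240,185,280,225),40,20)
a=cv2.resize(t[140:265,190:450],None,fx=3,fy=3,interpolation=cv2.INTER_CUBIC)[:,:780]
cv2.imwrite('pics/topc.png',a)
b=cv2.resize(s[180:400,200:410],None,fx=2.7,fy=2.7,interpolation=cv2.INTER_CUBIC);cv2.imwrite('pics/sidec.png',b)
E
```

```text
orange top 97 [214.3 195.4] [579. 413.  20.] box [[594.0, 433.0], [595.0, 397.0], [563.0, 395.0], [562.0, 431.0]]
orange top 98 [214.1 212.6] [517. 410.  20.] box [[533.0, 429.0], [534.0, 394.0], [502.0, 392.0], [501.0, 427.0]]
orange side 167 [235.2 362.6] [584. 413.  20.] box [[606.0, 430.0], [591.0, 386.0], [565.0, 397.0], [580.0, 441.0]]
orange side 366 [262.1 374.8] [519. 416.  20.] box [[548.0, 436.0], [554.0, 393.0], [500.0, 393.0], [496.0, 435.0]]
yellow top 1802 [305.7 227.3] [473.  80.  44.] box [[575.0, 143.0], [586.0, 39.0], [374.0, 17.0], [364.0, 120.0]]
red top 175 [351.6 150.4] [686. -55. 318.] box [[688.0, -7.0], [698.0, -104.0], [683.0, -106.0], [673.0, -9.0]]
red side 206 [280.  119.3] [684. -54. 318.] box [[689.0, -6.0], [701.0, -117.0], [679.0, -106.0], [668.0, 3.0]]
chip top 37 [342.  209.2] [538. -45.  60.] box [[537.0, -29.0], [553.0, -45.0], [540.0, -59.0], [523.0, -43.0]]
chip top 33 [328.5 217.1] [510.   1.  60.] box [[520.0, 10.0], [521.0, -7.0], [500.0, -8.0], [499.0, 10.0]]
chip top 32 [344.4 223.3] [490. -54.  60.] box [[486.0, -40.0], [502.0, -48.0], [4
[... 220 characters left out ...]
40.0, -61.0], [439.0, -44.0]]
chip side 61 [334.1 215.1] [535. -39.  60.] box [[551.0, -50.0], [531.0, -58.0], [521.0, -30.0], [540.0, -22.0]]
chip side 62 [353.  217.5] [486. -50.  60.] box [[500.0, -44.0], [489.0, -72.0], [470.0, -55.0], [482.0, -28.0]]
chip side 64 [366.6 222.2] [447. -47.  60.] box [[461.0, -42.0], [454.0, -67.0], [432.0, -51.0], [439.0, -27.0]]
chip side 65 [338.4 229.4] [506.   5.  60.] box [[521.0, 8.0], [516.0, -14.0], [492.0, 2.0], [498.0, 23.0]]
chip side 64 [360.7 234.2] [447.  -0.  60.] box [[461.0, -11.0], [444.0, -18.0], [435.0, 9.0], [452.0, 16.0]]
green top 248 [257.3 202.9] [554. 254.  40.] box [[595.0, 299.0], [598.0, 211.0], [513.0, 207.0], [510.0, 295.0]]
```

View pics/topc.png

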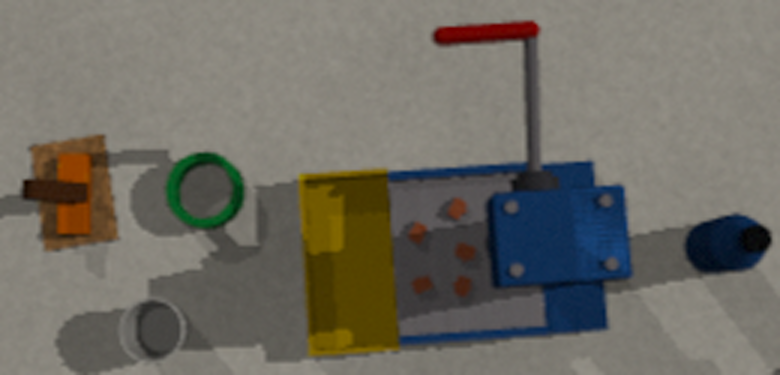

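View pics/sidec.png

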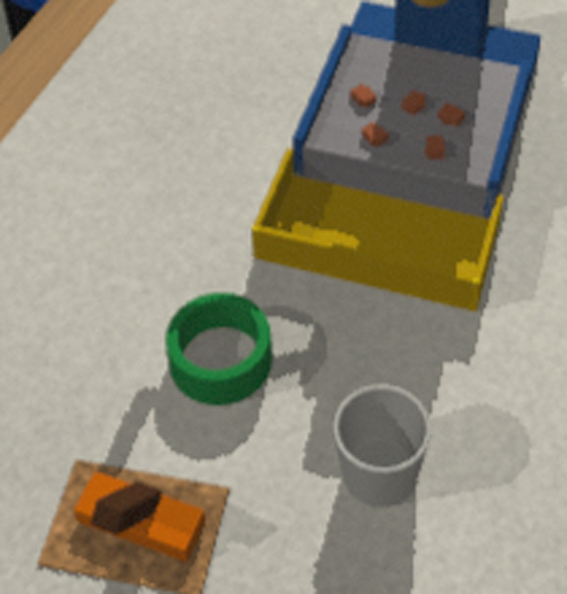

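The top crop shows the tray at crop x 300–398, five chips around (440,250), the handle at (487,33), and the mat at (74,192). The side crop confirms the tape and tub stand between mat and tray. Next I'll write a pose planner.

```bash
cat >> h.py <<'E'
from scipy.linalg import fractional_matrix_power as fmp
from scipy.spatial.transform import Rotation as Ro
O=np.array([489,-57.5,0]);PY=np.radians(-84.1)
def axes(yaw): c,s=np.cos(yaw),np.sin(yaw);return np.array([[c,-s,0],[s,c,0],[0,0,1.]])
def toolR(yaw,tilt):   # tool y = object y, z leaning to object +x by tilt deg
    A=axes(yaw);t=np.radians(tilt);z=A[:,0]*np.sin(t)-A[:,2]*np.cos(t);y=A[:,1];return np.c_[np.cross(y,z),y,z]
def pw(p): return O+axes(PY)@np.array(p,float)
def wp(P): return axes(PY).T@(np.array(P)-O)
def T(R,p): M=np.eye(4);M[:3,:3]=R;M[:3,3]=p;return M
def plan(A,B,n,show=True):
    D=np.real(fmp(np.linalg.inv(A)@B,1/n));w=Ro.from_matrix(D[:3,:3]).as_rotvec()
    print(n,'rows',np.round(D[:3,3],2).tolist(),np.round(w,4).tolist(),'len',np.linalg.norm(D[:3,3]).round(1),np.degrees(np.linalg.norm(w)).round(1))
    if show:
        M=A.copy();L=[]
        for i in range(n): M=M@D;L.append(np.round(M[:3,3]).astype(int).tolist())
        print(L[::max(1,n//6)])
def cur(): o=get_obs();return T(o['eef_rot'],o['eef_pos'])
E
python3 - <<'E'
from h import *
t=cv2.imread('pics/top0.png')
print('mat',cast('top',np.array([[30,145],[103,135],[117,240],[45,250]])/3+[190,140],4).round().tolist())
for nm,p,z in(('tub',(153,330),70),('tape',(205,190),40),('bottlecap',(755,238),190)): print(nm,cast('top',np.array(p)/3+[190,140],z).round())
sy=np.radians(-87.2);S=np.array([548.5,413,4]);R=toolR(sy,50)
tcp=S+axes(sy)@np.array([-4.3,0,42.3]);print('tcp',tcp)
A=cur();A2=A.copy();A2[2,3]+=205
P=T(R,tcp-130*R[:,2]);print('pre',P[:3,3])
mid=T(toolR(np.radians(-50),0),[560,330,400])
mid0=A2.copy()
plan(A2,T(axes(np.radians(100))@A2[:3,:3],axes(np.radians(100))@A2[:3,3]),32)
B=T(axes(np.radians(100))@A2[:3,:3],axes(np.radians(100))@A2[:3,3]);plan(B,P,14)
E
```

```text
mat [[605.0, 471.0, 4.0], [620.0, 383.0, 4.0], [493.0, 359.0, 4.0], [478.0, 445.0, 4.0]]
tub [[388. 297.  70.]]
tape [[553. 250.  40.]]
bottlecap [[ 504. -350.  190.]]
tcp [548.28994599 417.29486639  46.3       ]
pre [543.42520368 516.76175225 129.86238926]
32 rows [35.41, -0.97, -0.0] [-0.0, -0.0001, -0.0545] len 35.4 3.1
[[229, -608, 419], [384, -524, 419], [511, -401, 419], [600, -248, 419], [645, -78, 419], [642, 99, 419], [592, 268, 419]]
14 rows [23.18, 3.41, 13.13] [0.0133, -0.0613, 0.0289] len 26.9 4.0
[[568, 322, 406], [555, 364, 375], [546, 403, 339], [540, 438, 299], [537, 468, 254], [538, 492, 206], [541, 510, 156]]
```

```bash

python3 -m crank '[[[0,0,-41],[0,0,0]],[[0,0,-41],[0,0,0]],[[0,0,-41],[0,0,0]],[[0,0,-41],[0,0,0]],[[0,0,-41],[0,0,0]]]' 91 20
python3 -m crank '[[[35.4,-1,0],[0,0,-0.0545]],[[35.4,-1,0],[0,0,-0.0545]],[[35.4,-1,0],[0,0,-0.0545]],[[35.4,-1,0],[0,0,-0.0545]],[[35.4,-1,0],[0,0,-0.0545]],[[35.4,-1,0],[0,0,-0.0545]],[[35.4,-1,0],[0,0,-0.0545]],[[35.4,-1,0],[0,0,-0.0545]]]'
python3 -m crank '[[[35.4,-1,0],[0,0,-0.0545]],[[35.4,-1,0],[0,0,-0.0545]],[[35.4,-1,0],[0,0,-0.0545]],[[35.4,-1,0],[0,0,-0.0545]],[[35.4,-1,0],[0,0,-0.0545]],[[35.4,-1,0],[0,0,-0.0545]],[[35.4,-1,0],[0,0,-0.0545]],[[35.4,-1,0],[0,0,-0.0545]]]'
python3 -m crank '[[[35.4,-1,0],[0,0,-0.0545]],[[35.4,-1,0],[0,0,-0.0545]],[[35.4,-1,0],[0,0,-0.0545]],[[35.4,-1,0],[0,0,-0.0545]],[[35.4,-1,0],[0,0,-0.0545]],[[35.4,-1,0],[0,0,-0.0545]],[[35.4,-1,0],[0,0,-0.0545]],[[35.4,-1,0],[0,0,-0.0545]]]'
python3 -m crank '[[[35.4,-1,0],[0,0,-0.0545]],[[35.4,-1,0],[0,0,-0.0545]],[[35.4,-1,0],[0,0,-0.0545]],[[35.4,-1,0],[0,0,-0.0545]],[[35.4,-1,0],[0,0,-0.0545]],[[35.4,-1,0],[0,0,-0.0545]],[[35.4,-1,0],[0,0,-0.0545]],[[35.4,-1,0],[0,0,-0.0545]]]'
cat >> h.py <<'E'
SY=np.radians(-87.2);S0=np.array([548.5,413.5,4]);RS=toolR(SY,50);TG=S0+axes(SY)@np.array([-4.3,0,42.3])
E
python3 -c "
from h import *
plan(cur(),T(RS,TG-130*RS[:,2]),16);print(get_obs()['qpos'])"
```

```text
t: 0.52
eef_pos: [195.4, -619.3, 421.2]
eef_rot: [[0.954, 0.301, -0.0], [0.301, -0.954, 0.001], [-0.0, -0.001, -1.0]]
wrist_force: [0.2, -1.4, 0.2]
finger_gap: 91.2
finger_force: 0.0
t: 1.18
eef_pos: [440.1, -477.9, 418.8]
eef_rot: [[0.736, 0.677, -0.001], [0.677, -0.736, 0.001], [-0.0, -0.001, -1.0]]
wrist_force: [-0.4, -0.8, -0.1]
finger_gap: 91.3
finger_force: 0.0
t: 1.85
eef_pos: [600.6, -247.1, 418.8]
eef_rot: [[0.381, 0.925, -0.001], [0.925, -0.381, 0.0], [-0.0, -0.001, -1.0]]
wrist_force: [0.6, -0.0, 0.7]
finger_gap: 91.1
finger_force: 0.0
t: 2.52
eef_pos: [648.6, 29.8, 418.8]
eef_rot: [[-0.045, 0.999, -0.001], [0.999, 0.045, -0.0], [-0.0, -0.001, -1.0]]
wrist_force: [0.2, -0.1, 0.4]
finger_gap: 91.0
finger_force: 0.0
t: 3.18
eef_pos: [575.2, 301.1, 418.8]
eef_rot: [[-0.463, 0.886, -0.001], [0.886, 0.463, -0.001], [0.0, -0.001, -1.0]]
wrist_force: [-0.2, 0.3, 0.1]
finger_gap: 91.1
finger_force: 0.0
16 rows [20.29, 3.01, 11.43] [0.0117, -0.0537, 0.0253] len 23.5 3.5
[[568, 320, 407], [557, 358, 381], [548, 392, 351], [542, 424, 317], [538, 452, 280], [537, 477, 239], [538, 496, 197], [541, 512, 153]]
[-0.08408207  0.43597485 -0.67799199  1.28444587  0.26827915  1.51235283
 -0.24965006]
```

```bash

python3 -m crank '[[[20.3,3,11.4],[0.0117,-0.0537,0.0253]],[[20.3,3,11.4],[0.0117,-0.0537,0.0253]],[[20.3,3,11.4],[0.0117,-0.0537,0.0253]],[[20.3,3,11.4],[0.0117,-0.0537,0.0253]],[[20.3,3,11.4],[0.0117,-0.0537,0.0253]],[[20.3,3,11.4],[0.0117,-0.0537,0.0253]],[[20.3,3,11.4],[0.0117,-0.0537,0.0253]],[[20.3,3,11.4],[0.0117,-0.0537,0.0253]]]'
python3 -m crank '[[[20.3,3,11.4],[0.0117,-0.0537,0.0253]],[[20.3,3,11.4],[0.0117,-0.0537,0.0253]],[[20.3,3,11.4],[0.0117,-0.0537,0.0253]],[[20.3,3,11.4],[0.0117,-0.0537,0.0253]],[[20.3,3,11.4],[0.0117,-0.0537,0.0253]],[[20.3,3,11.4],[0.0117,-0.0537,0.0253]],[[20.3,3,11.4],[0.0117,-0.0537,0.0253]],[[20.3,3,11.4],[0.0117,-0.0537,0.0253]]]'
python3 -c "
from h import *
plan(cur(),T(RS,TG),6);print(get_obs()['qpos']);cv2.imwrite('pics/w1.png',snapshot('wrist'))"
```

```text
t: 3.85
eef_pos: [540.1, 438.8, 298.7]
eef_rot: [[-0.254, 0.965, 0.069], [0.869, 0.259, -0.422], [-0.425, -0.047, -0.904]]
wrist_force: [1.0, 0.3, -0.8]
finger_gap: 91.2
finger_force: 0.0
t: 4.52
eef_pos: [540.0, 500.2, 148.4]
eef_rot: [[-0.073, 0.997, 0.023], [0.681, 0.066, -0.729], [-0.728, -0.037, -0.684]]
wrist_force: [0.4, -0.0, -1.9]
finger_gap: 90.8
finger_force: 0.0
6 rows [3.45, 0.95, 21.62] [-0.002, -0.0093, 0.0066] len 21.9 0.7
[[541, 487, 131], [542, 473, 114], [544, 460, 97], [545, 446, 80], [547, 432, 63], [548, 418, 46]]
[-1.14440621  1.13722812  0.43155762  0.82739561  0.15388777  1.83979136
 -0.74868284]
```

View pics/w1.png

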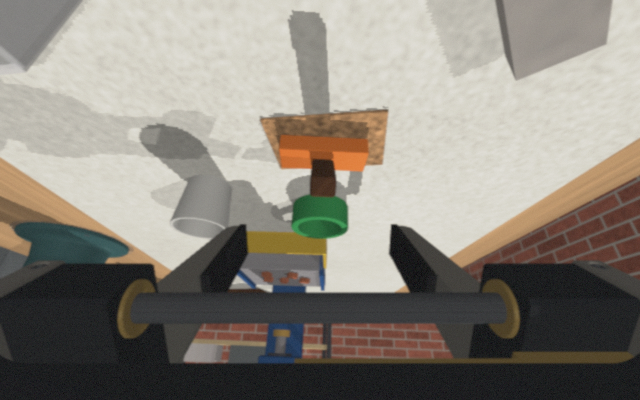

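The wrist view shows the handle at (322,178) between the finger lines, nothing in the way. Joint 6 is at its limit, so I'll use a smaller tilt of 43°.

```bash
cat >> h.py <<'E'
RS=toolR(SY,43);TG=S0+axes(SY)@np.array([-5.9,0,40.6])
E
python3 -c "
from h import *
C=cur();K,R,t=cam('wrist');print('cam in tool',C[:3,:3].T@(-R.T@t-C[:3,3]))
P=T(RS,TG-70*RS[:,2]);plan(C,P,4);plan(P,T(RS,TG),4)"
```

```text
cam in tool [  71.17711522   -0.17507339 -169.96964791]
4 rows [3.71, 0.85, 13.84] [-0.0037, 0.0197, 0.0083] len 14.4 1.2
[[543, 489, 133], [544, 481, 121], [545, 474, 108], [546, 467, 96]]
4 rows [0.0, -0.0, 17.5] [-0.0, -0.0, -0.0] len 17.5 0.0
[[546, 455, 83], [547, 443, 70], [548, 431, 57], [548, 419, 45]]
```

```bash

python3 -m crank '[[[3.7,0.85,13.8],[-0.0037,0.0197,0.0083]],[[3.7,0.85,13.8],[-0.0037,0.0197,0.0083]],[[3.7,0.85,13.8],[-0.0037,0.0197,0.0083]],[[3.7,0.85,13.8],[-0.0037,0.0197,0.0083]],[[0,0,0],[0,0,0]]]'
python3 -c "
from h import *
plan(cur(),T(RS,TG),4);print(get_obs()['qpos'])"
```

```text
t: 4.98
eef_pos: [544.9, 467.2, 99.4]
eef_rot: [[-0.039, 0.999, 0.028], [0.738, 0.048, -0.673], [-0.674, -0.005, -0.739]]
wrist_force: [-0.4, -0.5, -0.6]
finger_gap: 91.1
finger_force: 0.0
4 rows [0.45, 0.3, 18.2] [-0.0011, -0.0028, 0.0008] len 18.2 0.2
[[546, 455, 86], [547, 443, 72], [547, 431, 58], [548, 419, 45]]
[-1.13211713  1.08164241  0.40676663  1.01705476  0.13983652  1.63552573
 -0.80911207]
```

```bash

python3 -m crank '[[[0.4,0.3,18.2],[-0.001,-0.003,0.001]],[[0.4,0.3,18.2],[-0.001,-0.003,0.001]],[[0.4,0.3,18.2],[-0.001,-0.003,0.001]],[[0.4,0.3,18.2],[-0.001,-0.003,0.001]],[[0,0,0],[0,0,0]]]'
python3 -m crank '[[[0,0,0],[0,0,0]],[[0,0,0],[0,0,0]],[[0,0,0],[0,0,0]],[[0,0,0],[0,0,0]],[[0,0,0],[0,0,0]],[[0,0,0],[0,0,0]],[[0,0,0],[0,0,0]],[[0,0,0],[0,0,0]]]' 15 45
python3 -c "
from h import *
C=cur();np.save('grasp.npy',C);print(get_obs()['qpos'],get_obs()['finger_force'])
cv2.imwrite('pics/s2.png',cv2.resize(snapshot('side')[200:400,120:440],None,fx=2,fy=2))"
```

```text
t: 5.4
eef_pos: [548.0, 419.1, 44.1]
eef_rot: [[-0.036, 0.999, 0.032], [0.729, 0.048, -0.683], [-0.684, -0.001, -0.729]]
wrist_force: [0.4, -0.8, -0.5]
finger_gap: 91.3
finger_force: 0.0
t: 6.07
eef_pos: [549.1, 422.1, 46.3]
eef_rot: [[-0.034, 0.999, 0.037], [0.732, 0.05, -0.68], [-0.681, 0.003, -0.732]]
wrist_force: [0.7, 0.6, -0.8]
finger_gap: 40.0
finger_force: 0.0
[-1.12486373  1.08941376  0.41193366  1.14959857  0.15083096  1.49531216
 -0.82552707] 0.0
```

View pics/s2.png

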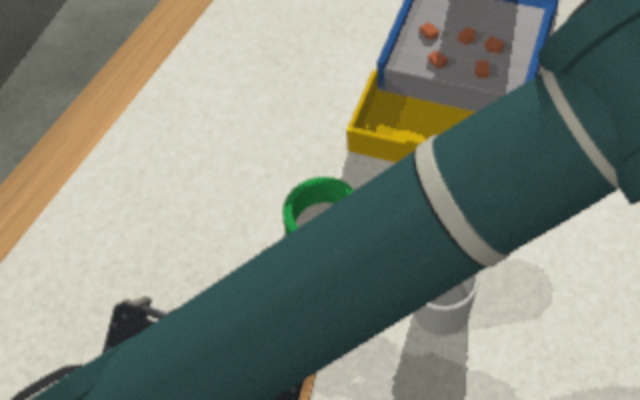

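The arm blocks the view of the grasp, and the fingers are still closing. The tape and tub look undisturbed.

```bash

python3 -m crank '[[[0,0,0],[0,0,0]],[[0,0,0],[0,0,0]],[[0,0,0],[0,0,0]],[[0,0,0],[0,0,0]],[[0,0,0],[0,0,0]],[[0,0,0],[0,0,0]]]' 15 45
python3 -c "
from h import *
C=cur();np.save('grasp.npy',C);print(C.round(3).tolist())
U=C.copy();U[2,3]+=85;plan(C,U,4)
import numpy as np
dy=np.degrees(np.arctan2(C[1,1],C[0,1]));print('yaw err to scraper',dy-2.8)
E=T(axes(PY-SY)@C[:3,:3],[0,0,0]);off=axes(SY).T@(C[:3,3]-S0)
E[:3,3]=pw([-150,30,50+45])+axes(PY)@off
plan(U,E,16);print(off)"
```

```text
t: 6.62
eef_pos: [548.6, 422.0, 46.2]
eef_rot: [[-0.035, 0.999, 0.036], [0.731, 0.05, -0.68], [-0.681, 0.002, -0.732]]
wrist_force: [-3.1, 0.6, 1.2]
finger_gap: 24.1
finger_force: 45.0
[[-0.035, 0.999, 0.036, 548.578], [0.731, 0.05, -0.68, 422.045], [-0.681, 0.002, -0.732, 46.206], [0.0, 0.0, 0.0, 1.0]]
4 rows [-14.47, 0.05, -15.56] [0.0, 0.0, 0.0] len 21.3 0.0
[[549, 422, 67], [549, 422, 89], [549, 422, 110], [549, 422, 131]]
yaw err to scraper 0.05425788463695724
16 rows [-14.65, -4.33, 13.1] [-0.0023, 0.0, -0.0025] len 20.1 0.2
[[545, 402, 132], [539, 362, 132], [532, 323, 133], [527, 283, 134], [521, 243, 135], [515, 203, 135], [510, 163, 136], [505, 123, 137]]
[-8.53053948  0.49505806 42.20571004]
```

```bash

python3 -m crank '[[[-14.5,0,-15.6],[0,0,0]],[[-14.5,0,-15.6],[0,0,0]],[[-14.5,0,-15.6],[0,0,0]],[[-14.5,0,-15.6],[0,0,0]],[[0,0,0],[0,0,0]]]'
python3 -m crank '[[[-14.6,-4.3,13.1],[-0.0023,0,-0.0025]],[[-14.6,-4.3,13.1],[-0.0023,0,-0.0025]],[[-14.6,-4.3,13.1],[-0.0023,0,-0.0025]],[[-14.6,-4.3,13.1],[-0.0023,0,-0.0025]],[[-14.6,-4.3,13.1],[-0.0023,0,-0.0025]],[[-14.6,-4.3,13.1],[-0.0023,0,-0.0025]],[[-14.6,-4.3,13.1],[-0.0023,0,-0.0025]],[[-14.6,-4.3,13.1],[-0.0023,0,-0.0025]]]'
python3 -m crank '[[[-14.6,-4.3,13.1],[-0.0023,0,-0.0025]],[[-14.6,-4.3,13.1],[-0.0023,0,-0.0025]],[[-14.6,-4.3,13.1],[-0.0023,0,-0.0025]],[[-14.6,-4.3,13.1],[-0.0023,0,-0.0025]],[[-14.6,-4.3,13.1],[-0.0023,0,-0.0025]],[[-14.6,-4.3,13.1],[-0.0023,0,-0.0025]],[[-14.6,-4.3,13.1],[-0.0023,0,-0.0025]],[[-14.6,-4.3,13.1],[-0.0023,0,-0.0025]]]'
cat >> h.py <<'E'
try:
    G=np.load('grasp.npy');OFF=axes(SY).T@(G[:3,3]-S0);RG=axes(PY-SY)@G[:3,:3]
    def sp(x,y,z): return T(RG,pw([x,y,z])+axes(PY)@OFF)   # tool pose for scraper at press xyz
    def whereS(): C=cur();Ra=C[:3,:3]@G[:3,:3].T;return wp(C[:3,3]-Ra@axes(SY)@OFF)
except Exception: pass
E
python3 -c "
from h import *
print(whereS());A=sp(-150,30,70);plan(cur(),A,3);plan(A,sp(38,30,70),9,0)
for n in('top','wrist'): cv2.imwrite(f'pics/{n}3.png',snapshot(n))
cv2.imwrite('pics/m3.png',np.hstack([cv2.imread('pics/wrist3.png')[:,120:520],cv2.resize(cv2.imread('pics/top3.png')[140:280,200:340],(400,400))]))
print(get_obs()['qpos'])"
```

```text
t: 7.03
eef_pos: [551.4, 423.7, 138.1]
eef_rot: [[-0.03, 0.999, 0.042], [0.736, 0.05, -0.675], [-0.676, 0.011, -0.736]]
wrist_force: [1.0, -0.1, -2.1]
finger_gap: 23.7
finger_force: 45.0
t: 7.7
eef_pos: [524.0, 262.5, 134.1]
eef_rot: [[-0.054, 0.997, 0.055], [0.731, 0.077, -0.678], [-0.68, 0.004, -0.733]]
wrist_force: [0.0, -0.4, -2.9]
finger_gap: 24.2
finger_force: 45.0
t: 8.37
eef_pos: [503.8, 103.3, 136.9]
eef_rot: [[-0.074, 0.995, 0.074], [0.729, 0.105, -0.676], [-0.68, 0.004, -0.733]]
wrist_force: [0.2, -0.3, -1.9]
finger_gap: 23.7
finger_force: 45.0
[-149.95501785   30.81723218   94.72051866]
3 rows [5.63, -0.28, 6.02] [0.0006, -0.0005, -0.0001] len 8.2 0.0
[[504, 103, 129], [503, 103, 120], [503, 103, 112]]
9 rows [-15.3, -0.02, 14.23] [0.0, 0.0, 0.0] len 20.9 0.0
[-1.06303708  0.61978025  0.54254863  1.91982923  0.41032566  1.07066112
 -0.7246273 ]
```

View pics/m3.png

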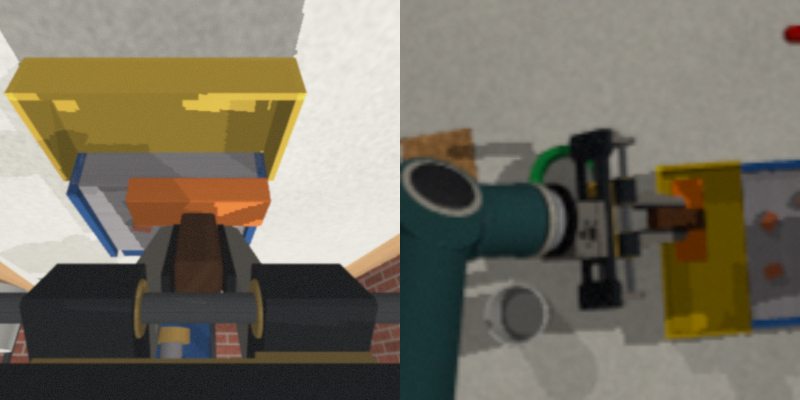

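The wrist view shows the block held squarely in the gripper above the tray, left of centre as intended. The top view shows it between the fence lines.

```bash

python3 -m crank '[[[5.6,-0.3,6],[0.0006,-0.0005,0]],[[5.6,-0.3,6],[0.0006,-0.0005,0]],[[5.6,-0.3,6],[0.0006,-0.0005,0]],[[0,0,0],[0,0,0]]]'
python3 -m crank '[[[-15.3,0,14.2],[0,0,0]],[[-15.3,0,14.2],[0,0,0]],[[-15.3,0,14.2],[0,0,0]],[[-15.3,0,14.2],[0,0,0]],[[-15.3,0,14.2],[0,0,0]],[[-15.3,0,14.2],[0,0,0]]]'
python3 -c "
from h import *
print(whereS());plan(cur(),sp(38,30,70),3,0)"
```

```text
t: 8.8
eef_pos: [502.2, 104.7, 110.0]
eef_rot: [[-0.077, 0.995, 0.071], [0.727, 0.105, -0.679], [-0.683, -0.001, -0.731]]
wrist_force: [-0.3, -0.5, -2.7]
finger_gap: 23.9
finger_force: 45.0
t: 9.3
eef_pos: [516.2, -21.0, 112.2]
eef_rot: [[-0.075, 0.995, 0.072], [0.727, 0.104, -0.679], [-0.682, 0.001, -0.731]]
wrist_force: [0.3, 0.9, -2.8]
finger_gap: 23.9
finger_force: 45.0
[-24.86100061  30.22156242  69.99756207]
3 rows [-15.35, -0.11, 14.3] [-0.0001, 0.0006, 0.0003] len 21.0 0.0
```

```bash

python3 -m crank '[[[-15.3,0,14.3],[0,0,0]],[[-15.3,0,14.3],[0,0,0]],[[-15.3,0,14.3],[0,0,0]],[[0,0,0],[0,0,0]]]'
python3 -m crank '[[[4.1,0,4.4],[0,0,0]],[[4.1,0,4.4],[0,0,0]],[[3,0,3],[0,0,0]],[[0,0,0],[0,0,0]]]'
python3 -c "
from h import *
print(whereS());plan(cur(),sp(38,30,50.5),1,0);plan(sp(38,30,50.5),sp(-78,30,50.5),14,0)"
```

```text
t: 9.63
eef_pos: [521.2, -87.8, 113.1]
eef_rot: [[-0.07, 0.995, 0.067], [0.725, 0.097, -0.681], [-0.685, 0.0, -0.729]]
wrist_force: [-0.4, -1.6, -2.3]
finger_gap: 24.0
finger_force: 45.0
t: 9.97
eef_pos: [522.1, -81.7, 94.8]
eef_rot: [[-0.077, 0.994, 0.072], [0.727, 0.105, -0.679], [-0.682, -0.0, -0.731]]
wrist_force: [-0.8, 0.1, -3.1]
finger_gap: 23.8
finger_force: 45.0
[36.12958485 29.88813124 52.59247602]
1 rows [-0.0, 0.01, 2.84] [-0.0008, 0.0017, 0.0029] len 2.8 0.2
14 rows [6.07, 0.01, -5.64] [0.0, 0.0, 0.0] len 8.3 0.0
```

```bash

python3 -m crank '[[[1.1,0,1.2],[0,0,0]],[[3,0,-2.8],[0,0,0]],[[6,0,-5.6],[0,0,0]],[[6,0,-5.6],[0,0,0]],[[6,0,-5.6],[0,0,0]],[[6,0,-5.6],[0,0,0]],[[6,0,-5.6],[0,0,0]],[[6,0,-5.6],[0,0,0]]]'
python3 -c "
from h import *
print(whereS())"
python3 -m crank '[[[6,0,-5.6],[0,0,0]],[[6,0,-5.6],[0,0,0]],[[6,0,-5.6],[0,0,0]],[[6,0,-5.6],[0,0,0]],[[6,0,-5.6],[0,0,0]],[[6,0,-5.6],[0,0,0]],[[6,0,-5.6],[0,0,0]],[[6,0,-5.6],[0,0,0]]]'
python3 -c "
from h import *
print(whereS());cv2.imwrite('pics/w4.png',snapshot('wrist'))"
```

```text
t: 10.63
eef_pos: [516.8, -28.8, 94.6]
eef_rot: [[-0.075, 0.995, 0.072], [0.728, 0.104, -0.678], [-0.682, 0.002, -0.731]]
wrist_force: [-0.2, -0.1, -2.8]
finger_gap: 24.0
finger_force: 45.0
[-17.08167576  30.10947262  52.38957612]
t: 11.3
eef_pos: [510.0, 36.3, 94.5]
eef_rot: [[-0.074, 0.995, 0.071], [0.728, 0.103, -0.678], [-0.682, 0.002, -0.731]]
wrist_force: [-0.0, 0.2, -2.8]
finger_gap: 23.8
finger_force: 45.0
[-82.54047262  30.00274992  52.27272727]
```

View pics/w4.png

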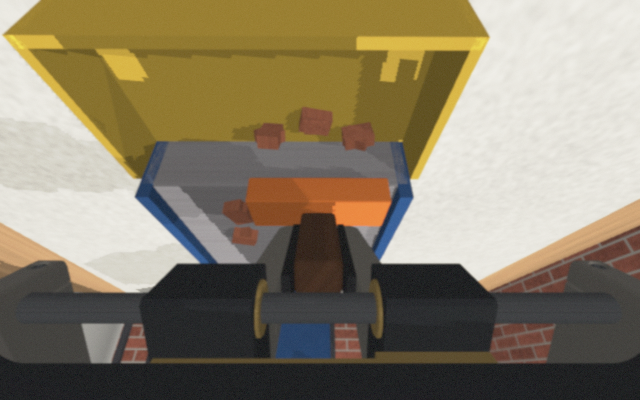

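Three chips lie in the tray at (269,135), (316,121) and (357,135). Two remain on the bed at (237,210) and (245,236), for the second lane.

```bash

python3 -m crank '[[[-6.8,0,-7.3],[0,0,0]],[[-6.8,0,-7.3],[0,0,0]],[[0,0,0],[0,0,0]]]'
python3 -c "
from h import *
print(whereS());A=sp(-70,-37,72);plan(cur(),A,4,0);plan(A,sp(38,-37,72),6,0)"
```

```text
t: 11.6
eef_pos: [511.0, 34.8, 116.7]
eef_rot: [[-0.071, 0.995, 0.072], [0.728, 0.102, -0.678], [-0.682, 0.004, -0.732]]
wrist_force: [-0.4, 0.2, -3.4]
finger_gap: 24.0
finger_force: 45.0
[-80.96388735  30.92282379  74.45847002]
4 rows [-1.64, -16.97, 2.28] [-0.0, 0.0002, -0.0007] len 17.2 0.0
6 rows [-13.18, -0.02, 12.26] [-0.0, 0.0, -0.0] len 18.0 0.0
```

```bash

python3 -m crank '[[[-1.6,-17,2.3],[0,0,0]],[[-1.6,-17,2.3],[0,0,0]],[[-1.6,-17,2.3],[0,0,0]],[[-1.6,-17,2.3],[0,0,0]],[[0,0,0],[0,0,0]]]'
python3 -m crank '[[[-13.2,0,12.3],[0,0,0]],[[-13.2,0,12.3],[0,0,0]],[[-13.2,0,12.3],[0,0,0]],[[-13.2,0,12.3],[0,0,0]],[[-13.2,0,12.3],[0,0,0]],[[-13.2,0,12.3],[0,0,0]],[[0,0,0],[0,0,0]]]'
python3 -c "
from h import *
print(whereS());plan(cur(),sp(38,-37,52),4,0);plan(sp(38,-37,52),sp(-83,-37,52),15,0)"
```

```text
t: 12.02
eef_pos: [440.1, 15.5, 112.2]
eef_rot: [[-0.074, 0.995, 0.067], [0.727, 0.1, -0.679], [-0.683, -0.002, -0.731]]
wrist_force: [-1.0, 0.1, -2.8]
finger_gap: 23.8
finger_force: 45.0
t: 12.6
eef_pos: [453.9, -94.4, 113.2]
eef_rot: [[-0.069, 0.995, 0.067], [0.727, 0.097, -0.68], [-0.684, 0.002, -0.73]]
wrist_force: [-0.9, 0.4, -2.4]
finger_gap: 23.8
finger_force: 45.0
[ 41.73132805 -39.27268052  71.02255871]
4 rows [3.9, 0.54, 2.86] [-0.0013, 0.0009, -0.0013] len 4.9 0.1
15 rows [5.91, 0.01, -5.49] [0.0, 0.0, 0.0] len 8.1 0.0
```

```bash

python3 -m crank '[[[3.9,0.5,2.9],[-0.001,0.001,-0.001]],[[3.9,0.5,2.9],[-0.001,0.001,-0.001]],[[3.9,0.5,2.9],[-0.001,0.001,-0.001]],[[3.9,0.5,2.9],[-0.001,0.001,-0.001]],[[0,0,0],[0,0,0]]]'
python3 -c "
from h import *
print(whereS())"
python3 -m crank '[[[3,0,-2.8],[0,0,0]],[[6,0,-5.6],[0,0,0]],[[6,0,-5.6],[0,0,0]],[[6,0,-5.6],[0,0,0]],[[6,0,-5.6],[0,0,0]],[[6,0,-5.6],[0,0,0]],[[6,0,-5.6],[0,0,0]],[[6,0,-5.6],[0,0,0]]]'
python3 -m crank '[[[6,0,-5.6],[0,0,0]],[[6,0,-5.6],[0,0,0]],[[6,0,-5.6],[0,0,0]],[[6,0,-5.6],[0,0,0]],[[6,0,-5.6],[0,0,0]],[[6,0,-5.6],[0,0,0]],[[6,0,-5.6],[0,0,0]],[[3,0,-2.8],[0,0,0]]]'
python3 -c "
from h import *
print(whereS())
cv2.imwrite('pics/w5.png',snapshot('wrist'))"
```

```text
t: 13.02
eef_pos: [456.7, -85.5, 92.3]
eef_rot: [[-0.081, 0.994, 0.076], [0.729, 0.111, -0.675], [-0.68, 0.001, -0.733]]
wrist_force: [-0.6, -0.6, -2.2]
finger_gap: 23.8
finger_force: 45.0
[ 33.0132028  -35.48677194  50.10256882]
t: 13.68
eef_pos: [449.6, -24.3, 93.2]
eef_rot: [[-0.079, 0.994, 0.075], [0.73, 0.109, -0.675], [-0.679, 0.002, -0.734]]
wrist_force: [0.2, -0.6, -2.9]
finger_gap: 23.8
finger_force: 45.0
t: 14.35
eef_pos: [443.1, 37.4, 93.3]
eef_rot: [[-0.079, 0.994, 0.076], [0.73, 0.11, -0.674], [-0.679, 0.002, -0.734]]
wrist_force: [-0.4, -0.4, -3.9]
finger_gap: 24.2
finger_force: 45.0
[-90.73588534 -36.3055687   51.10853347]
```

View pics/w5.png

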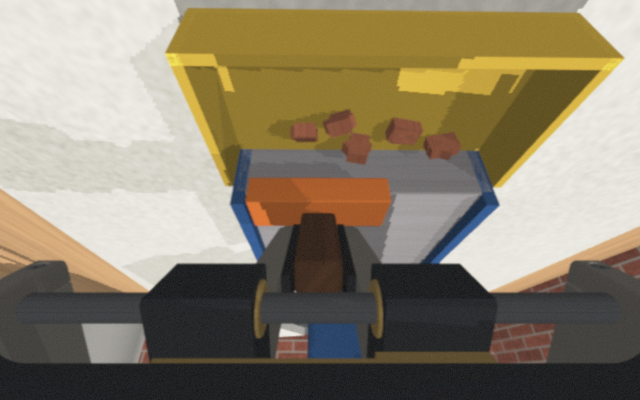

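All five chips lie in the tray, at (304,131), (340,122), (357,148), (404,131) and (441,146), and the bed is clear. Now the scraper goes back.

```bash

python3 -m crank '[[[-7,0,-7.5],[0,0,0]],[[-10,0,-10.8],[0,0,0]],[[-14,0,-15],[0,0,0]],[[0,0,0],[0,0,0]]]'
python3 -c "
from h import *
U=G.copy();U[2,3]+=60;print(whereS());plan(cur(),U,18)"
```

```text
t: 14.73
eef_pos: [444.0, 35.2, 141.7]
eef_rot: [[-0.075, 0.994, 0.076], [0.731, 0.107, -0.674], [-0.678, 0.005, -0.735]]
wrist_force: [-0.2, 0.6, -2.8]
finger_gap: 23.5
finger_force: 45.0
[-88.5208594  -35.53075084  99.45485124]
18 rows [16.74, 7.5, -12.77] [0.0023, -0.0002, 0.0022] len 22.3 0.2
[[449, 57, 140], [465, 122, 134], [482, 186, 128], [499, 251, 122], [517, 315, 116], [536, 379, 110]]
```

```bash

python3 -m crank '[[[16.7,7.5,-12.8],[0.0023,0,0.0022]],[[16.7,7.5,-12.8],[0.0023,0,0.0022]],[[16.7,7.5,-12.8],[0.0023,0,0.0022]],[[16.7,7.5,-12.8],[0.0023,0,0.0022]],[[16.7,7.5,-12.8],[0.0023,0,0.0022]],[[16.7,7.5,-12.8],[0.0023,0,0.0022]],[[16.7,7.5,-12.8],[0.0023,0,0.0022]],[[16.7,7.5,-12.8],[0.0023,0,0.0022]]]'
python3 -m crank '[[[16.7,7.5,-12.8],[0.0023,0,0.0022]],[[16.7,7.5,-12.8],[0.0023,0,0.0022]],[[16.7,7.5,-12.8],[0.0023,0,0.0022]],[[16.7,7.5,-12.8],[0.0023,0,0.0022]],[[16.7,7.5,-12.8],[0.0023,0,0.0022]],[[16.7,7.5,-12.8],[0.0023,0,0.0022]],[[16.7,7.5,-12.8],[0.0023,0,0.0022]],[[16.7,7.5,-12.8],[0.0023,0,0.0022]]]'
python3 -m crank '[[[16.7,7.5,-12.8],[0.0023,0,0.0022]],[[16.7,7.5,-12.8],[0.0023,0,0.0022]],[[0,0,0],[0,0,0]]]'
python3 -c "
from h import *
U=G.copy();U[2,3]+=8;plan(cur(),U,5)"
```

```text
t: 15.4
eef_pos: [486.3, 208.7, 123.0]
eef_rot: [[-0.06, 0.997, 0.056], [0.731, 0.082, -0.677], [-0.679, -0.0, -0.734]]
wrist_force: [1.3, 0.1, -2.3]
finger_gap: 23.8
finger_force: 45.0
t: 16.07
eef_pos: [534.1, 380.1, 106.9]
eef_rot: [[-0.043, 0.998, 0.037], [0.732, 0.057, -0.679], [-0.68, -0.002, -0.733]]
wrist_force: [0.7, -0.8, -2.7]
finger_gap: 24.0
finger_force: 45.0
t: 16.32
eef_pos: [546.5, 425.8, 101.2]
eef_rot: [[-0.042, 0.999, 0.035], [0.734, 0.055, -0.677], [-0.678, -0.002, -0.735]]
wrist_force: [-1.2, 0.1, -2.9]
finger_gap: 23.1
finger_force: 45.0
5 rows [5.83, 0.38, 7.42] [-0.0001, -0.0009, 0.0014] len 9.4 0.1
[[547, 425, 92], [547, 424, 82], [548, 424, 73], [548, 423, 64], [549, 422, 54]]
```

```bash

python3 -m crank '[[[5.8,0.4,7.4],[0,-0.0009,0.0014]],[[5.8,0.4,7.4],[0,-0.0009,0.0014]],[[5.8,0.4,7.4],[0,-0.0009,0.0014]],[[5.8,0.4,7.4],[0,-0.0009,0.0014]],[[5.8,0.4,7.4],[0,-0.0009,0.0014]],[[0,0,0],[0,0,0]],[[0,0,0],[0,0,0]]]'
python3 -c "
from h import *
U=G.copy();U[2,3]+=1;plan(cur(),U,3,0)"
```

```text
t: 16.9
eef_pos: [548.5, 418.0, 56.3]
eef_rot: [[-0.032, 0.999, 0.033], [0.729, 0.046, -0.683], [-0.684, 0.002, -0.73]]
wrist_force: [0.6, 0.6, -2.1]
finger_gap: 23.7
finger_force: 45.0
3 rows [3.05, 0.07, 1.29] [-0.0009, 0.0012, -0.0009] len 3.3 0.1
```

```bash

python3 -m crank '[[[2.7,0,2],[0,0.001,0]],[[2.7,0,2],[0,0.001,0]],[[1.5,0,1],[0,0.001,0]],[[0,0,0],[0,0,0]],[[0,0,0],[0,0,0]]]'
python3 -c "
from h import *
U=G.copy();plan(cur(),U,1,0);print(get_obs()['wrist_force'])"
```

```text
t: 17.32
eef_pos: [548.8, 420.4, 48.8]
eef_rot: [[-0.032, 0.999, 0.034], [0.732, 0.047, -0.679], [-0.68, 0.003, -0.733]]
wrist_force: [0.4, 0.1, -2.8]
finger_gap: 23.3
finger_force: 45.0
1 rows [2.97, -0.17, 0.79] [-0.0016, -0.001, -0.003] len 3.1 0.2
[ 0.42418686  0.10638846 -2.78050705]
```

```bash

python3 -m crank '[[[0.9,0,0.9],[0,0,0]],[[0.9,0,0.9],[0,0,0]],[[0,0,0],[0,0,0]],[[0,0,0],[0,0,0]]]'
python3 -m crank '[[[0,0,0],[0,0,0]],[[0,0,0],[0,0,0]],[[0,0,0],[0,0,0]],[[0,0,0],[0,0,0]],[[0,0,0],[0,0,0]],[[0,0,0],[0,0,0]]]' 60
python3 -m crank '[[[0,0,-15],[0,0,0]],[[0,0,-25],[0,0,0]],[[0,0,-30],[0,0,0]],[[0,0,-30],[0,0,0]],[[0,0,0],[0,0,0]]]'
python3 -c "
from h import *
cv2.imwrite('pics/w6.png',snapshot('wrist'))
t=snapshot('top');cv2.imwrite('pics/top6.png',t)
cv2.imwrite('pics/m6.png',np.hstack([cv2.imread('pics/w6.png')[:,120:520],cv2.resize(t[130:270,200:340],(400,400))]))
print(get_obs()['qpos'])
for z in (0,):
  C=cur()
  H=pw([8,196,318.5]);print('H',H)
  R=toolR(PY,0);R=np.c_[R[:,1]*0+axes(PY)[:,0],-axes(PY)[:,1],[0,0,-1]]
  print('option yaw now',np.degrees(np.arctan2(C[1,1],C[0,1])))
"
```

```text
t: 17.65
eef_pos: [548.9, 420.6, 46.4]
eef_rot: [[-0.032, 0.999, 0.034], [0.732, 0.047, -0.679], [-0.68, 0.003, -0.733]]
wrist_force: [0.2, 0.6, -2.8]
finger_gap: 23.9
finger_force: 45.0
t: 18.15
eef_pos: [548.9, 420.4, 46.3]
eef_rot: [[-0.032, 0.999, 0.034], [0.732, 0.046, -0.68], [-0.68, 0.003, -0.733]]
wrist_force: [0.1, -0.0, 0.1]
finger_gap: 59.6
finger_force: 0.0
t: 18.57
eef_pos: [545.6, 494.1, 123.9]
eef_rot: [[-0.032, 0.999, 0.041], [0.738, 0.051, -0.673], [-0.675, 0.008, -0.738]]
wrist_force: [1.0, 1.4, 0.3]
finger_gap: 60.0
finger_force: 0.0
[-1.13994811  1.09924852  0.41762163  0.93485774  0.13566256  1.70459223
 -0.80707292]
H [684.78409245 -45.31028533 318.5       ]
option yaw now 2.730274317686321
```

View pics/m6.png

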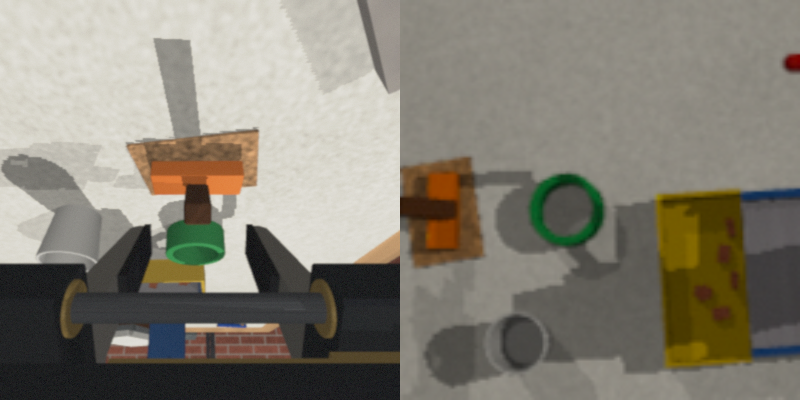

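The scraper stands on the middle of its mat, at (196,180) left and (440,210) right, and all five chips are in the tray around (718,275). Tape and tub are unmoved. Next is the lever.

```bash

python3 -m crank '[[[-24,0,-26],[0,0,0]],[[-27,0,-29],[0,0,0]],[[-27,0,-29],[0,0,0]],[[-27,0,-29],[0,0,0]],[[-27,0,-29],[0,0,0]]]' 80
python3 -c "
from h import *
C=cur();P=T(toolR(PY,0),pw([0,196,415]));plan(C,P,24);print(get_obs()['qpos'],P[:3,3])
t=cv2.imread('pics/top6.png');s=cv2.imread('pics/side0.png')
"
```

```text
t: 19.08
eef_pos: [539.9, 470.8, 288.4]
eef_rot: [[-0.033, 0.998, 0.053], [0.738, 0.06, -0.672], [-0.674, 0.016, -0.739]]
wrist_force: [-0.1, -0.6, -1.7]
finger_gap: 80.4
finger_force: 0.0
24 rows [-22.48, 4.34, 3.32] [-0.0, 0.0308, -0.002] len 23.1 1.8
[[545, 452, 301], [567, 374, 346], [590, 292, 381], [614, 206, 405], [639, 118, 419], [664, 29, 421]]
[-1.29482476  0.99371786  0.83600385  0.93540424 -0.04880983  1.8400287
 -0.54830009] [683.96175215 -37.35266279 415.        ]
```

```bash

python3 -m crank '[[[-22.5,4.3,3.3],[0,0.031,-0.002]],[[-22.5,4.3,3.3],[0,0.031,-0.002]],[[-22.5,4.3,3.3],[0,0.031,-0.002]],[[-22.5,4.3,3.3],[0,0.031,-0.002]],[[-22.5,4.3,3.3],[0,0.031,-0.002]],[[-22.5,4.3,3.3],[0,0.031,-0.002]],[[-22.5,4.3,3.3],[0,0.031,-0.002]],[[-22.5,4.3,3.3],[0,0.031,-0.002]]]'
python3 -m crank '[[[-22.5,4.3,3.3],[0,0.031,-0.002]],[[-22.5,4.3,3.3],[0,0.031,-0.002]],[[-22.5,4.3,3.3],[0,0.031,-0.002]],[[-22.5,4.3,3.3],[0,0.031,-0.002]],[[-22.5,4.3,3.3],[0,0.031,-0.002]],[[-22.5,4.3,3.3],[0,0.031,-0.002]],[[-22.5,4.3,3.3],[0,0.031,-0.002]],[[-22.5,4.3,3.3],[0,0.031,-0.002]]]'
python3 -c "
from h import *
C=cur();P=T(toolR(PY,0),pw([0,196,415]));plan(C,P,8);print(get_obs()['qpos'])"
```

```text
t: 19.75
eef_pos: [583.3, 311.5, 373.8]
eef_rot: [[-0.061, 0.997, 0.04], [0.881, 0.072, -0.468], [-0.47, 0.007, -0.883]]
wrist_force: [-0.2, 0.5, 0.1]
finger_gap: 80.1
finger_force: 0.0
t: 20.42
eef_pos: [631.1, 138.5, 416.0]
eef_rot: [[-0.085, 0.996, 0.022], [0.968, 0.087, -0.237], [-0.238, 0.001, -0.971]]
wrist_force: [0.6, -0.9, 0.6]
finger_gap: 80.3
finger_force: 0.0
8 rows [-22.34, 4.51, 3.17] [-0.0001, 0.0301, -0.0019] len 23.0 1.7
[[638, 117, 418], [644, 95, 420], [651, 72, 421], [657, 50, 421], [664, 28, 420], [671, 6, 419], [677, -15, 418], [684, -37, 415]]
[-0.95690243  0.45436542  0.8722348   1.3538611  -0.10279106  1.49480223
 -0.04011858]
```

```bash

python3 -m crank '[[[-22.3,4.5,3.2],[0,0.03,-0.002]],[[-22.3,4.5,3.2],[0,0.03,-0.002]],[[-22.3,4.5,3.2],[0,0.03,-0.002]],[[-22.3,4.5,3.2],[0,0.03,-0.002]],[[-22.3,4.5,3.2],[0,0.03,-0.002]],[[-22.3,4.5,3.2],[0,0.03,-0.002]],[[-22.3,4.5,3.2],[0,0.03,-0.002]],[[-22.3,4.5,3.2],[0,0.03,-0.002]]]'
python3 -m crank '[[[0,0,0],[0,0,0]],[[0,0,0],[0,0,0]]]'
python3 -c "
from h import *
C=cur();P=T(toolR(PY,0),pw([0,196,299]));plan(C,P,6,0);print(get_obs()['qpos'])
w=snapshot('wrist');cv2.imwrite('pics/w7.png',w)
c=cam('wrist')
for a,u,r in blobs(w,(0,150,60),(5,255,255),200): 
  q=cast('wrist',cv2.boxPoints(r),318.5,c);print(a,u,[wp(x).round().tolist() for x in q],wp(cast('wrist',u,318.5,c)[0]))"
```

```text
t: 21.08
eef_pos: [684.0, -36.7, 414.7]
eef_rot: [[-0.103, 0.995, -0.001], [0.995, 0.103, 0.0], [0.0, -0.001, -1.0]]
wrist_force: [0.5, -0.9, -0.1]
finger_gap: 80.1
finger_force: 0.0
t: 21.25
eef_pos: [683.7, -38.4, 414.6]
eef_rot: [[-0.098, 0.995, -0.001], [0.995, 0.098, -0.002], [-0.002, -0.002, -1.0]]
wrist_force: [-0.5, 0.5, -0.2]
finger_gap: 79.9
finger_force: 0.0
6 rows [0.2, 0.08, 19.27] [-0.0003, 0.0003, -0.0008] len 19.3 0.1
[-0.50257682  0.49537972  0.8234621   1.2662545  -0.35403512  1.52717709
  0.37163983]
1480 [317.3 212.6] [[65.0, 186.0, 318.0], [-36.0, 188.0, 318.0], [-36.0, 203.0, 318.0], [65.0, 202.0, 318.0]] [ 11.76141607 194.9434097  318.5       ]
```

View pics/w7.png

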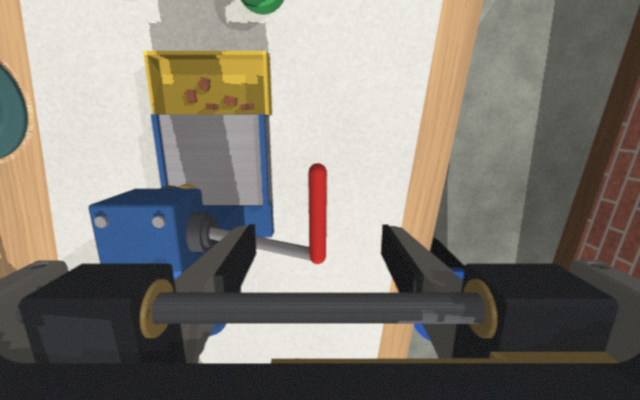

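The red handle runs from (317,165) to (317,262), centred between the fingers, and the five chips are in the tray around (215,97). I'll descend on it.

```bash

python3 -m crank '[[[0,0,19.3],[0,0,0]],[[0,0,19.3],[0,0,0]],[[0,0,19.3],[0,0,0]],[[0,0,19.3],[0,0,0]],[[0,0,19.3],[0,0,0]],[[0,0,19],[0,0,0]],[[0,0,0],[0,0,0]]]'
python3 -m crank '[[[0,0,0],[0,0,0]],[[0,0,0],[0,0,0]],[[0,0,0],[0,0,0]],[[0,0,0],[0,0,0]],[[0,0,0],[0,0,0]],[[0,0,0],[0,0,0]],[[0,0,0],[0,0,0]],[[0,0,0],[0,0,0]]]' 10 40
python3 -m crank '[[[0,0,0],[0,0,0]],[[0,0,0],[0,0,0]],[[0,0,0],[0,0,0]],[[0,0,0],[0,0,0]]]'
python3 -c "
from h import *
C=cur();print(wp(C[:3,3]),get_obs()['qpos'])
f=lambda th:np.array([60+150*np.cos(np.radians(25)-th),255+150*np.sin(np.radians(25)-th)])
p=f(0)
for i in range(1,9): q=f(.92*i/8);print(i,'dpy,dz',(q-p).round(1));p=q
"
```

```text
t: 21.88
eef_pos: [682.7, -31.8, 296.1]
eef_rot: [[-0.108, 0.994, -0.006], [0.994, 0.108, -0.001], [-0.0, -0.006, -1.0]]
wrist_force: [-0.3, 0.5, -0.4]
finger_gap: 80.3
finger_force: 0.0
t: 22.55
eef_pos: [685.1, -34.8, 301.0]
eef_rot: [[-0.105, 0.994, 0.002], [0.994, 0.105, -0.002], [-0.002, 0.002, -1.0]]
wrist_force: [-0.4, -0.3, -0.4]
finger_gap: 28.6
finger_force: 0.0
t: 22.88
eef_pos: [682.8, -35.0, 300.0]
eef_rot: [[-0.104, 0.995, -0.004], [0.995, 0.104, -0.001], [-0.001, -0.004, -1.0]]
wrist_force: [-6.7, -0.1, 0.6]
finger_gap: 17.2
finger_force: 40.0
[ -2.44678824 195.09107199 299.95281801] [-0.51257368  0.54698975  0.791593    1.44898664 -0.39073269  1.31252995
  0.41112846]
1 dpy,dz [  6.4 -16. ]
2 dpy,dz [  4.5 -16.6]
3 dpy,dz [  2.6 -17. ]
4 dpy,dz [  0.6 -17.2]
5 dpy,dz [ -1.4 -17.2]
6 dpy,dz [ -3.4 -16.9]
7 dpy,dz [ -5.3 -16.4]
8 dpy,dz [ -7.1 -15.7]
```

```bash

python3 -m crank '[[[0,3.2,8],[0,0,0]],[[0,3.2,8],[0,0,0]],[[0,2.3,8.3],[0,0,0]],[[0,2.3,8.3],[0,0,0]],[[0,1.3,8.5],[0,0,0]],[[0,1.3,8.5],[0,0,0]],[[0,0.3,8.6],[0,0,0]],[[0,0.3,8.6],[0,0,0]]]'
python3 -m crank '[[[0,-0.7,8.6],[0,0,0]],[[0,-0.7,8.6],[0,0,0]],[[0,-1.7,8.5],[0,0,0]],[[0,-1.7,8.5],[0,0,0]],[[0,-2.6,8.2],[0,0,0]],[[0,-2.6,8.2],[0,0,0]],[[0,0,0],[0,0,0]]]'
python3 -c "
from h import *
g=wp(cur()[:3,3])+[0,0,18.7];print(g,'lever',np.radians(25)-np.arctan2(g[2]-255,g[1]-60),get_obs()['wrist_force'])"
```

```text
t: 23.55
eef_pos: [696.4, -34.0, 234.9]
eef_rot: [[-0.104, 0.995, -0.005], [0.995, 0.104, -0.001], [-0.0, -0.005, -1.0]]
wrist_force: [-11.9, 0.5, 12.2]
finger_gap: 17.0
finger_force: 40.0
t: 24.13
eef_pos: [688.2, -34.8, 184.9]
eef_rot: [[-0.105, 0.995, -0.0], [0.995, 0.105, -0.001], [-0.001, -0.001, -1.0]]
wrist_force: [-7.6, 1.2, 15.0]
finger_gap: 16.9
finger_force: 40.0
[ -2.11701451 200.48128577 203.57332868] lever 0.7872553633174968 [-7.6203859   1.156446   15.01879704]
```

```bash

python3 -m crank '[[[0,-3,7.5],[0,0,0]],[[0,-3.3,7],[0,0,0]],[[0,-0.5,1.5],[0,0,0]],[[0,0,0],[0,0,0]],[[0,0,0],[0,0,0]],[[0,0,0],[0,0,0]]]'
python3 -c "
from h import *
g=wp(cur()[:3,3])+[0,0,18.7];print(g,'lever',np.radians(25)-np.arctan2(g[2]-255,g[1]-60),get_obs()['wrist_force'])"
```

```text
t: 24.63
eef_pos: [683.1, -35.3, 171.0]
eef_rot: [[-0.105, 0.994, 0.003], [0.994, 0.105, -0.0], [-0.0, 0.003, -1.0]]
wrist_force: [-7.0, 1.9, 18.3]
finger_gap: 16.7
finger_force: 40.0
[ -2.09575811 195.31837109 189.7471883 ] lever 0.8856525387159481 [-6.96079226  1.85494853 18.29521881]
```

```bash

python3 -m crank '[[[0,1.2,-3],[0,0,0]],[[0,2.4,-5.3],[0,0,0]],[[0,2.4,-5.3],[0,0,0]],[[0,1.8,-5.5],[0,0,0]],[[0,1.8,-5.5],[0,0,0]],[[0,1.8,-5.5],[0,0,0]],[[0,1.1,-5.6],[0,0,0]],[[0,1.1,-5.6],[0,0,0]]]'
python3 -m crank '[[[0,1.1,-5.6],[0,0,0]],[[0,0.5,-5.7],[0,0,0]],[[0,0.5,-5.7],[0,0,0]],[[0,0,-5.7],[0,0,0]],[[0,0,-5.7],[0,0,0]],[[0,-0.2,-5.7],[0,0,0]],[[0,-0.4,-5.7],[0,0,0]],[[0,-0.6,-5.7],[0,0,0]]]'
python3 -c "
from h import *
g=wp(cur()[:3,3])+[0,0,18.7];print(g,'lever',np.radians(25)-np.arctan2(g[2]-255,g[1]-60),get_obs()['wrist_force'])"
```

```text
t: 25.3
eef_pos: [694.9, -34.2, 209.8]
eef_rot: [[-0.104, 0.995, -0.001], [0.995, 0.104, -0.001], [-0.001, -0.001, -1.0]]
wrist_force: [-8.0, 0.7, 5.2]
finger_gap: 16.8
finger_force: 40.0
t: 25.97
eef_pos: [694.3, -34.3, 253.5]
eef_rot: [[-0.104, 0.995, -0.005], [0.995, 0.104, -0.001], [-0.001, -0.005, -1.0]]
wrist_force: [-9.1, -0.6, -1.0]
finger_gap: 17.1
finger_force: 40.0
[ -2.018145   206.61000861 272.23961967] lever 0.31928153898961686 [-9.124399   -0.5692803  -0.97082045]
```

```bash

python3 -m crank '[[[0,-0.6,-5.8],[0,0,0]],[[0,-0.8,-5.8],[0,0,0]],[[0,-1,-5.8],[0,0,0]],[[0,-1.3,-5.8],[0,0,0]],[[0,-1.6,-5.8],[0,0,0]],[[0,-1.9,-5.8],[0,0,0]],[[0,-2.1,-5.5],[0,0,0]],[[0,-2.2,-5.2],[0,0,0]]]'
python3 -m crank '[[[0,0,0],[0,0,0]],[[0,0,0],[0,0,0]],[[0,0,0],[0,0,0]]]'
python3 -c "
from h import *
g=wp(cur()[:3,3])+[0,0,18.7];print(g,'lever',np.radians(25)-np.arctan2(g[2]-255,g[1]-60),get_obs()['wrist_force'])"
```

```text
t: 26.63
eef_pos: [681.7, -35.3, 291.3]
eef_rot: [[-0.103, 0.995, -0.01], [0.995, 0.103, -0.004], [-0.003, -0.011, -1.0]]
wrist_force: [14.9, -6.7, -54.4]
finger_gap: 16.8
finger_force: 40.0
t: 26.88
eef_pos: [681.9, -35.4, 290.8]
eef_rot: [[-0.103, 0.995, -0.012], [0.995, 0.103, -0.005], [-0.003, -0.012, -1.0]]
wrist_force: [4.0, -5.5, -33.1]
finger_gap: 16.7
finger_force: 40.0
[ -2.16345738 194.10492119 309.50571075] lever 0.05028588764500502 [  4.00624882  -5.48808104 -33.08772871]
```

The lever is at its upper stop, since the tool is now pulling against it. I'll relax the pull before releasing.

```bash

python3 -m crank '[[[0,0.5,2],[0,0,0]],[[0,0.5,2],[0,0,0]],[[0,0,0],[0,0,0]],[[0,0,0],[0,0,0]]]'
```

```text
t: 27.22
eef_pos: [682.0, -35.4, 290.5]
eef_rot: [[-0.103, 0.995, -0.012], [0.995, 0.103, -0.003], [-0.001, -0.012, -1.0]]
wrist_force: [-5.7, -2.8, -22.2]
finger_gap: 16.7
finger_force: 40.0
```

```bash

python3 -m crank '[[[0,0,2],[0,0,0]],[[0,0,1.5],[0,0,0]],[[0,0,0],[0,0,0]],[[0,0,0],[0,0,0]]]'
python3 -m crank '[[[0,0,0],[0,0,0]],[[0,0,0],[0,0,0]],[[0,0,0],[0,0,0]],[[0,0,0],[0,0,0]],[[0,0,0],[0,0,0]],[[0,0,0],[0,0,0]],[[0,0,0],[0,0,0]],[[0,0,0],[0,0,0]]]' 80
python3 -m crank '[[[0,0,-10],[0,0,0]],[[0,0,-20],[0,0,0]],[[0,0,-30],[0,0,0]],[[0,0,-30],[0,0,0]],[[0,0,-30],[0,0,0]],[[0,0,0],[0,0,0]],[[0,0,0],[0,0,0]]]'
python3 - <<'E'
from h import *
w=snapshot('wrist');c=cam('wrist')
for a,u,r in blobs(w,(0,150,60),(5,255,255),200): print(a,u,wp(cast('wrist',u,318.5,c)[0]),r[1])
t=snapshot('top');s=snapshot('side')
cv2.imwrite('pics/fin.png',np.vstack([cv2.resize(t[130:280,190:450],(780,300),interpolation=3)[:, :],cv2.resize(s[160:400,180:420],(300,300)).repeat(1,0) if 0 else np.hstack([cv2.resize(s[160:400,200:420],(390,300)),cv2.resize(w,(390,300))])]))
E
```

```text
t: 27.55
eef_pos: [682.2, -35.4, 290.2]
eef_rot: [[-0.103, 0.995, -0.009], [0.995, 0.103, -0.001], [-0.0, -0.009, -1.0]]
wrist_force: [-11.6, -1.4, -8.9]
finger_gap: 16.7
finger_force: 40.0
t: 28.22
eef_pos: [686.7, -34.5, 292.5]
eef_rot: [[-0.105, 0.994, 0.002], [0.994, 0.105, -0.001], [-0.002, 0.002, -1.0]]
wrist_force: [0.5, 0.0, 0.3]
finger_gap: 68.2
finger_force: 0.0
t: 28.8
eef_pos: [686.9, -35.0, 415.0]
eef_rot: [[-0.105, 0.994, 0.006], [0.994, 0.105, -0.002], [-0.002, 0.006, -1.0]]
wrist_force: [0.5, 0.3, -2.0]
finger_gap: 79.9
finger_force: 0.0
1475 [312.7 215.5] [ 13.04603808 193.28700282 318.5       ] (97.99998474121094, 14.999998092651367)
```

View pics/fin.png

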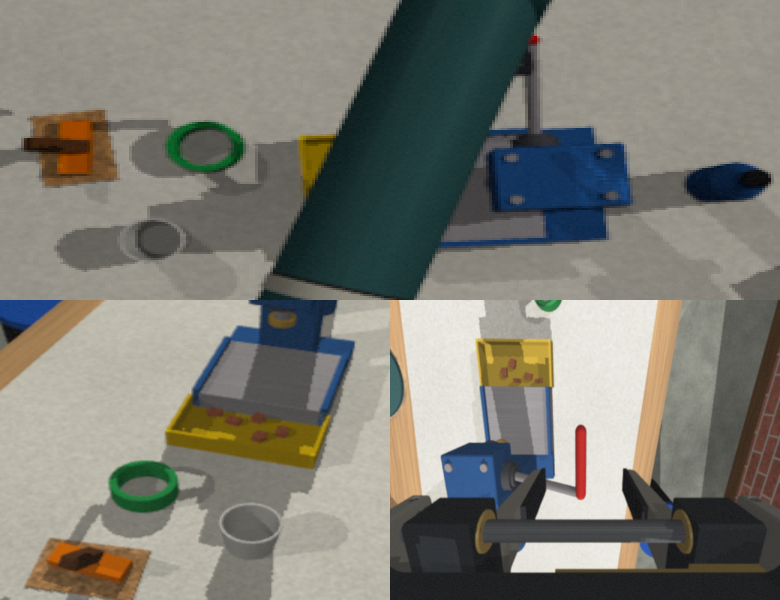

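The scraper is centred on its mat and all five chips are in the tray. The lever handle is back where it started, and the bystanders haven't moved.

```bash
python3 -c "
from workcell import *
print(close_job())"
```

```text
the job is handed in; nothing more can be done
None
```

I handed the job in at about 29 s of the allowed 72: the final pictures show all five chips in the tray, the scraper upright in the middle of its mat, the lever pulled down and back at rest, and the tub, tape and bottle in place, but no verdict came back.

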